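# Check sprung tweezers on the gap gauge

## Task

Turn the black lock knob on the tweezers' stand anticlockwise until it clicks over past its detent and its tongue is off the tweezers, then lift the large sprung tweezers out of the stand. Hold them level with the two tips just above (not touching) the pair of lines on the metal gap gauge, one tip by each line and the tweezers along the lines, and squeeze until the tip gap matches the 12 mm between the lines; keep it steady there for two seconds and finish while still holding it so. Never pinch the tips shut, and leave the other things alone.

Things in the scene. Friction and masses are not known exactly. Their poses are not given: they have to be found in the camera images.
- tweezers: Plain steel sprung tweezers lying level in the stand, 160 mm long, 60 g, underside 35 mm above the worktop. Origin: on the underside, midway between the arms at the finger grips; x to the tips, z up. Arms: upright blades 10 mm high, pivoted at x -95 mm, springing apart sideways, always symmetric. Tips at x +55, balance point about x -25; solid rear bridge x -106 to -90, 15 mm wide.
- finger_grips (a point): Middle of the ribbed finger grips (outside of the arms, x -17 to +17 mm), 5 mm over the origin; pinch here from above, along y. Width over grips at x 0: 36 mm free (tip gap 34), 22.5 at gap 12, 15 shut; the tip gap changes 1.58 mm per mm. Each grip pushes back about 1 N at first touch, 6 N at gap 12, 9 N shut: the gap stays where the fingers stand and opens with them.
- tip_left (a point): Inner face of the end of the tweezers' left arm (+y side), at half height (5 mm above the underside; the tip blade there is 5 mm high, 2 mm thick). The distance between tip_left and tip_right is the tip gap.
- tip_right (a point): The same on the right arm (-y side).
- tweezers_left (a joint): Closing angle of the left arm, rad: 0 free (gap 34 mm), 0.073 at a gap of 12 mm, 0.113 tips shut; the right arm always has the same. Tip gap in mm is about 34 - 300 x angle.
- stand: Grey plastic stand fixed to the worktop: base 172 x 118 x 8 mm; rear saddle with two cheeks (up to 44 mm high) at x -99 mm, front rest 60 mm wide at x +32 to +40, both supporting at 35 mm; free space beside and under the finger grips. Origin on the worktop below the origin of the tweezers; x along them to the tips.
- lock_knob (a joint): Angle of the lock knob, rad: 0 locked (steel tongue across the rear of the tweezers, just over them), 1.4 open stop (tongue turned backward, clear). Grows anticlockwise seen from above. A spring detent holds it at either end: it resists with up to 0.15 N m before the middle (0.7), then snaps on to 1.4.
- lock_knob_grip (a point): On the vertical axis of the knob (x -95, y -38 mm in the stand's frame), 75.5 mm above the worktop, in the black bar grip: 40 mm long, 12 mm thick, from 58 to 86 mm above the worktop. The bar runs along this frame's y (as the tongue does): pinch it along x. The frame turns with the knob.
- gauge: Gap gauge fixed to the worktop: aluminium block 40 x 60 mm and 30 mm high on a foot plate 56 x 84 x 6 mm. Origin on the worktop under its middle.
- gauge_top (a point): Middle of the gauge's top face, 30 mm above the worktop. Two dark lines 26 mm long run along its x axis at y +6 and -6 mm. Either end of the block may be approached.
- marker: Bystander: black marker pen, 12 x 132 mm, lying. Origin: middle of its underside.
- cover_glasses: Bystander: clear little box, 32 x 32 x 14 mm. Origin: middle of its underside.
- dish: Bystander: round flat dish, 94 mm across, 16 mm high. Origin: middle of its underside.
- reagent: Bystander: round bottle 56 mm across, 100 mm high. Origin: middle of its underside.
- usb_stick: Bystander: memory stick 56 x 19 x 9 mm. Origin: middle of its underside.
- dropper: Bystander: dropper bottle 34 mm across, 97 mm high. Origin: middle of its underside.

How it is judged:
On the way, in this order (a step that is already met when the one before it is completed fails the run):
1. the lock knob has clicked over past its detent (value of joint lock_knob above 1.1 rad), for 0.2 s.
2. the tweezers are lifted clear of the stand in the fingers (height (world z) of tweezers above 0.05 m and contact force between the fingers and tweezers above 0.5 N and contact force between tweezers and stand below 0.1 N), for 0.2 s.
3. the tips are held steadily over the gauge at the marked gap (distance between tip_left and tip_right between 0.0095 and 0.0145 m and x of tip_left in the frame of gauge_top between -0.01 and 0.01 m and y of tip_left in the frame of gauge_top between -0.013 and 0.013 m and z of tip_left in the frame of gauge_top between 0.003 and 0.025 m and x of tip_right in the frame of gauge_top between -0.01 and 0.01 m and y of tip_right in the frame of gauge_top between -0.013 and 0.013 m and z of tip_right in the frame of gauge_top between 0.003 and 0.025 m and angle between the x axis of tweezers and the x axis of gauge_top, either way round below 0.3 rad and angle between tweezers's own z axis and vertical below 0.25 rad and contact force between tweezers and gauge below 0.1 N and contact force between tweezers and stand below 0.1 N and contact force between the fingers and tweezers above 0.8 N and velocity of joint tweezers_left between -0.1 and 0.1 rad/s and linear speed of tweezers below 0.03 m/s and value of joint lock_knob above 1.1 rad), for 1.5 s.
At the end, for the whole second after the job is handed in: Tweezers held in the fingers (over 0.8 N), off gauge and stand, steady; tip gap 9.5 to 14.5 mm; tips 3 to 25 mm over the gauge top, within 10 mm of its middle along the lines and 13 mm across; tweezers within 0.3 rad of the lines and 0.25 of level; knob beyond 1.1 rad (all of step 3); the arm keeps its last pose, push and grip.
It fails at once if the tips were pinched nearly shut (gap under 4 mm) (distance between tip_left and tip_right below 0.004 m).
It fails at once if the gauge was pressed with the tweezers (over 5 N) (contact force between tweezers and gauge above 5 N).
It fails at once if a bystander was moved by more than 30 mm (distance of any of marker, cover_glasses, dish, reagent, usb_stick, dropper from where it was at the start of the episode above 0.03 m).
It also fails if it takes over 59 s, if anything falls off the work surface, if the arm or the gripper's body presses on something with over 40 N, if the wrist force passes 120 N, or if a joint passes its speed limit or range.

## Robot

A 6-joint arm with a two-finger parallel gripper is mounted at the origin on a cart in front of the work surface, level with it; the furniture and walls round the work are solid. World frame = base frame: x ahead of the robot, y to its left, z up, the work surface at z = 0. Lengths are in m, angles in rad, forces in N, time in s.
With the tool pointing down it reaches from about 0.3 to 0.875 m from the base axis. Payload 6.4 kg.
Tool frame: the origin (TCP) lies between the finger pads; the fingertips stand 22 mm ahead of it and the grasp point (between the pads) lies 3 mm ahead of it (manip.tcp_to_tips is the distance from the TCP to the fingertips, in m); z points along the fingers, y is the line along which they close (so a half turn about z gives the same grasp; the last joint's range is limited). The gripper opens to 85 mm and grips with 20 to 120 N. Pads are 22 mm wide; open, the fingers measure 114 mm over their backs; the gripper's body (76 mm by 85 mm) begins 54 mm behind the grasp point. The pads swing forward as they close: fully open they stand 13 mm farther back than shut.
Start: joints at [-1.416, 0.181, 1.607, -0, 1.354, -0.206], TCP at [0.203, -0.538, 0.253] pointing down, gripper open.
Joint ranges: [-2.99, 2.99], [-0.89, 2.07], [0.3, 2.58], [-1.14, 4.28], [0, 2.63], [-3.12, 3.12]. Speed limits (rad/s): [2.57, 2.57, 3.01, 3.14, 3.14, 3.14].

## Interface

Orientations are given as a rotation vector (axis times angle).
In Python, from rig import manip, imaging gives the robot as it stands.
- The arm moves only by the tool servo_tool, never from a script. Its argument "motion" is a list that holds one entry, the list of rows, each a list of 6 numbers: the shift along the tool's x, y, z in m, then the turn, a rotation vector about the tool's x, y, z in degrees. In form: [[[tx, ty, tz, rx, ry, rz], ...]]. A call has 1 to 12 rows; each row is the pose to reach, as a shift and turn from the pose commanded when the call began, along the tool's axes at that moment; what a row does not reach only later rows make up. A row lasts 1/12 s, in which the tool goes at most 41.7 mm and 7.16 degrees, less where a joint would pass 70% of its speed; a pose out of reach is approached as far as the arm can. A call with a gripper value outside its range is refused whole. "jaw" is the closure, from -1 (fully open) to 1 (shut), set as the call begins (left out, the last holds). The fingers move at their own pace and stop on an object; "force" is the grip in N (left out, the last holds). Time passes only in rows, so rows that repeat a pose let the fingers close. It gives the time, the measured TCP pose, the force, the opening and the grip force at its end, in the units of the state.
- manip.get_obs(): the state, without advancing time (a new reading comes with each control period).
- imaging.camera(name): name is "scene" or "side" or "wrist"; returns a dict with "color" (384x512x3 uint8, red, green, blue), "K" (3x3 intrinsics, pixels), "k1" (the pictures are not rectified: a ray, as slopes to the right and down, at radius r is drawn at 1 + k1 r^2 times it, then the intrinsics apply), "T" (4x4, takes a point from camera to world coordinates). Camera axes: x right, y down, z forward; pixel columns grow to the right and rows downward; lengths in m; the calibration is good to about 2 mm. A picture is of the moment at which its call begins. There is no depth.
- manip.sign_off(): hands the job in; it is judged then, once.
The state is a dict: "time_s": time; "qpos": joint angles; "joint_vel": joint speeds; "joint_torque": joint torques, N m; "tool_pos": TCP position; "ee_rot": TCP orientation; "force": force on the tool from outside, world axes, zero at the start; "moment": the same for the moment, N m; "grip_width": opening from 0.0 (shut) to 1.0 (fully open); "grasp_force": force on a finger pad.
Only numpy, scipy, OpenCV 4.12 (cv2) and the standard library are available. Lean on these libraries where they do the work, as an engineer would, in place of code of your own. Each camera call takes 0.05 s, during which the arm holds its last target. There are 200 camera calls.

## Working session

There is one attempt and no reset: what is moved stays moved. The work goes in short steps, Python scripts to look and compute and a tool call to move; the robot and the scene stay as the last step left them, time stands still between calls to the robot, and variables do not carry over. Pictures are saved under pics/ and viewed, at most 11 in all, crops included, and the job is handed in when it is done.

Besides the shell and the picture viewer there is one more tool, called after "Request:" by a JSON object that holds its "name" and its "arguments". servo_tool: Moves the arm, as the interface text tells. Its arguments: {"type":"object","properties":{"motion":{"type":"array"},"jaw":{"type":"number"},"force":{"type":"number"}},"required":["motion"]}

```bash
mkdir -p pics; cat > h.py <<'E'
import numpy as np, cv2, pickle
from rig import manip, imaging
from scipy.spatial.transform import Rotation as R
def snap(n,fn):
    c=imaging.camera(n); pickle.dump(c,open(f'pics/{fn}.pkl','wb'))
    cv2.imwrite(f'pics/{fn}.png',c['color'][:,:,::-1]); return c
def load(fn): return pickle.load(open(f'pics/{fn}.pkl','rb'))
def ray(c,uv):
    K=np.array(c['K']); T=np.array(c['T'])
    p=cv2.undistortPoints(np.array(uv,float).reshape(-1,1,2),K,np.array([c['k1'],0,0,0.]))[:,0]
    d=np.c_[p,np.ones(len(p))]@T[:3,:3].T
    return T[:3,3],d
def onz(c,uv,z):
    o,d=ray(c,uv); return o+d*((z-o[2])/d[:,2])[:,None]
def proj(c,P):
    K=np.array(c['K']); T=np.linalg.inv(np.array(c['T'])); r,_=cv2.Rodrigues(T[:3,:3])
    return cv2.projectPoints(np.array(P,float).reshape(-1,1,3),r,T[:3,3],K,np.array([c['k1'],0,0,0.]))[0][:,0]
def tri(c1,u1,c2,u2):
    o1,d1=ray(c1,[u1]);o2,d2=ray(c2,[u2]);d1=d1[0];d2=d2[0]
    s=np.linalg.lstsq(np.c_[d1,-d2],o2-o1,rcond=None)[0]
    a,b=o1+s[0]*d1,o2+s[1]*d2
    return (a+b)/2,np.linalg.norm(a-b)
E
python3 - <<'E'
from h import *
a=snap('scene','s0')['color'];b=snap('side','d0')['color'];w=snap('wrist','w0')['color']
cv2.imwrite('pics/all0.png',np.hstack([cv2.resize(a,(400,300)),cv2.resize(b,(400,300))])[:,:,::-1])
for n in('s0','d0','w0'): c=load(n);print(n,np.round(c['T'],3).tolist(),np.round(c['K'],1).tolist(),c['k1'])
print(manip.get_obs(),manip.tcp_to_tips)
E
```

```text
s0 [[0.602, -0.387, 0.698, -0.156], [-0.798, -0.269, 0.539, -0.637], [-0.021, -0.882, -0.471, 0.585], [0.0, 0.0, 0.0, 1.0]] [[379.2, 0.0, 256.8], [0.0, 379.2, 189.5], [0.0, 0.0, 1.0]] -0.07293086391130457
d0 [[1.0, -0.006, -0.016, 0.588], [0.011, -0.5, 0.866, -1.128], [-0.013, -0.866, -0.5, 0.681], [0.0, 0.0, 0.0, 1.0]] [[428.2, 0.0, 251.1], [0.0, 428.2, 190.9], [0.0, 0.0, 1.0]] 0.04510018281825608
w0 [[0.352, -0.893, -0.28, 0.275], [-0.936, -0.337, -0.104, -0.512], [-0.001, 0.298, -0.954, 0.374], [0.0, 0.0, 0.0, 1.0]] [[275.3, 0.0, 252.5], [0.0, 275.3, 191.6], [0.0, 0.0, 1.0]] -0.05773264296032525
{'time_s': 0.15, 'qpos': array([-1.41628960e+00,  1.81373094e-01,  1.60773778e+00,  4.39302321e-05,
        1.35375216e+00, -2.06304883e-01]), 'joint_vel': array([ 0.0013441 , -0.00193141, -0.0022084 , -0.00065777, -0.00126719,
       -0.00040817]), 'joint_torque': array([ 1.25839859e-03, -4.45261574e+01, -3.51693285e+01, -2.01284583e-04,
        5.83703993e-03, -1.20656347e-05]), 'tool_pos': array([ 0.20296399, -0.53760478,  0.25260914]), 'ee_rot': array([-3.08936205e+00, -5.63449898e-01, -1.18982169e-04]), 'force': array([-0.55539316,  0.31205798, -0.02228461]), 'moment': array([0.00741664, 0.03331155, 0.00384031]), 'grasp_force': 0.0, 'grip_width': 1.0007092100421178} 0.022
```

View pics/s0.png

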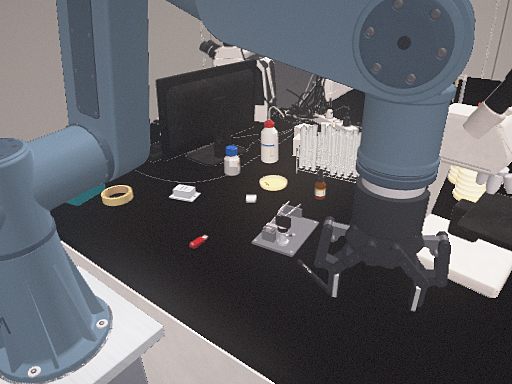

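View pics/d0.png

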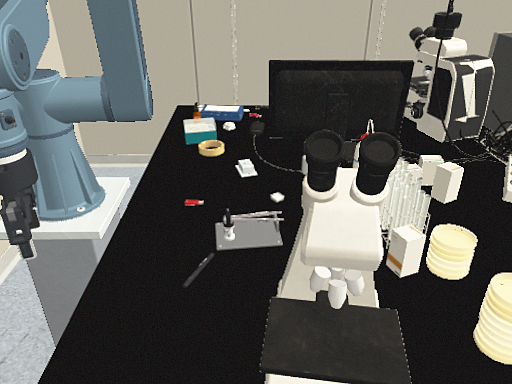

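The scene view shows the stand at about (285,232), the gauge at (184,192) and the marker at (318,275). In the side view the stand is at about (250,232) with the knob at (228,222), and the gauge is at (246,168). A microscope stands right of the stand.

```bash
python3 - <<'E'
from h import *
s=load('s0');d=load('d0')
print('stand',onz(s,[[285,232]],.02),onz(d,[[250,235]],.02))
print('gauge',onz(s,[[184,190]],.03),onz(d,[[246,166]],.03))
print('knob',tri(s,(284,220),d,(228,213)))
print('micro base left',onz(d,[[290,270],[300,225],[270,300]],.0))
a=cv2.resize(s['color'][170:300,150:350],(800,520),interpolation=cv2.INTER_CUBIC)
b=cv2.resize(d['color'][150:290,170:310],(600,600),interpolation=cv2.INTER_CUBIC)
cv2.imwrite('pics/sz.png',a[:,:,::-1]);cv2.imwrite('pics/dz.png',b[:,:,::-1])
E
```

```text
stand [[ 0.53591596 -0.19227492  0.02      ]] [[ 0.56689169 -0.213947    0.02      ]]
gauge [[0.53401048 0.18414163 0.03      ]] [[0.54851639 0.16799548 0.03      ]]
knob (array([ 0.51012968, -0.2040502 ,  0.07875281]), np.float64(0.006503509166550041))
micro base left [[ 6.64227102e-01 -3.29371837e-01 -1.11022302e-16]
 [ 7.04957034e-01 -1.39961521e-01  0.00000000e+00]
 [ 6.13448116e-01 -4.28899671e-01  0.00000000e+00]]
```

View pics/dz.png

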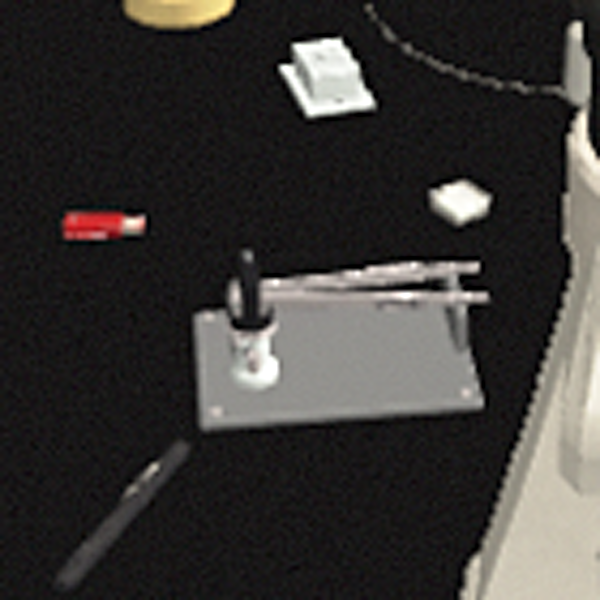

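The zoom shows the stand along world x with the tips to +x. The knob is at the near-left (-y side), the marker lies in front-left, and the gauge is to the back-left. Next I bring the wrist camera over the stand.

Request:
{"name": "servo_tool", "arguments": {"motion": [[[0.03,-0.015,-0.01,0,0,0],[0.065,-0.03,-0.02,0,0,0],[0.1,-0.047,-0.03,0,0,0],[0.135,-0.064,-0.03,0,0,0],[0.17,-0.08,-0.03,0,0,0],[0.205,-0.097,-0.03,0,0,0],[0.24,-0.113,-0.03,0,0,0],[0.275,-0.13,-0.03,0,0,0],[0.31,-0.147,-0.03,0,0,0],[0.345,-0.163,-0.03,0,0,0],[0.375,-0.177,-0.03,0,0,0],[0.387,-0.183,-0.03,0,0,0]]], "jaw": -1}}

```text
time_s: 1.15
tool_pos: [0.5026, -0.2268, 0.2831]
ee_rot: [-3.089, -0.569, -0.001]
force: [-1.0, 0.3, -0.4]
grip_width: 0.995
grasp_force: 0.0
```

Request:
{"name": "servo_tool", "arguments": {"motion": [[[0,0,0,0,0,0],[0,0,0,0,0,0],[0,0,0,0,0,0]]]}}

```text
time_s: 1.4
tool_pos: [0.4998, -0.2309, 0.283]
ee_rot: [3.091, 0.563, -0.001]
force: [0.3, 0.5, 0.6]
grip_width: 1.003
grasp_force: 0.0
```

```bash
python3 - <<'E'
from h import *
c=snap('wrist','w1');print(np.round(c['T'],4).tolist(),manip.get_obs()['joint_vel'].round(3),manip.get_obs()['tool_pos'])
cv2.imwrite('pics/w1z.png',cv2.resize(c['color'],(800,600),interpolation=cv2.INTER_CUBIC)[:,:,::-1])
E
```

```text
[[0.3517, -0.8932, -0.2803, 0.5721], [-0.9361, -0.3355, -0.1053, -0.2055], [0.0, 0.2994, -0.9541, 0.4045], [0.0, 0.0, 0.0, 1.0]] [-0.008 -0.003 -0.001  0.003 -0.     0.003] [ 0.49962018 -0.23121083  0.28306168]
```

View pics/w1z.png

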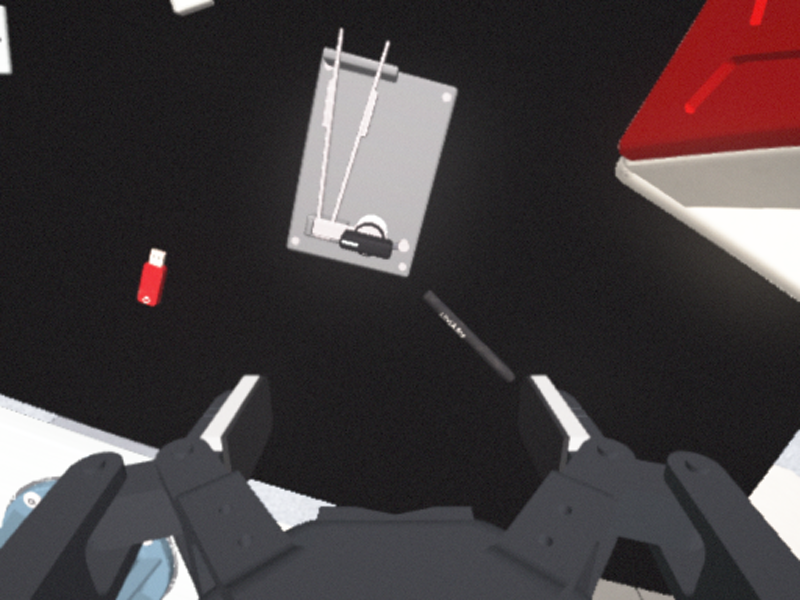

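The wrist view (zoomed 1.5625×) shows the stand corners at (325,48), (456,88), (408,275) and (288,247). The tips are at (341,30) and (388,42), the bridge at about (325,228), the black bar at about (366,244), and the marker runs (430,295)–(512,378).

```bash
python3 - <<'E'
from h import *
c=load('w1');f=1.5625
def z(p,h): return onz(c,np.array(p)/f,h).round(4)
C=z([(325,48),(456,88),(408,275),(288,247)],.008);print('base',C.tolist(),np.linalg.norm(C-np.roll(C,1,0),axis=1))
t=z([(341,30),(388,42)],.0425);print('tips',t,np.linalg.norm(t[0]-t[1]))
b=z([(325,228)],.045);print('bridge',b, np.linalg.norm(t.mean(0)-b), 'want ~153')
k=z([(341,241),(391,247),(366,244)],.086);print('bar',k,np.linalg.norm(k[0]-k[1]))
m=t.mean(0)-b[0];print('yaw',np.arctan2(m[1],m[0]))
E
```

```text
base [[0.6404, -0.1181, 0.008], [0.6498, -0.232, 0.008], [0.4827, -0.2527, 0.008], [0.4686, -0.1381, 0.008]] [0.17296023 0.11428723 0.16837725 0.11546415]
tips [[ 0.6504 -0.133   0.0425]
 [ 0.6549 -0.1691  0.0425]] 0.03637938976948349
bridge [[ 0.5045 -0.1689  0.045 ]] 0.14924240349176907 want ~153
bar [[ 0.5071 -0.1873  0.086 ]
 [ 0.516  -0.2238  0.086 ]
 [ 0.5115 -0.2055  0.086 ]] 0.03756940244401021
yaw 0.11990799339712005
```

Request:
{"name": "servo_tool", "arguments": {"motion": [[[0,0.005,0,0,0,7],[0,0.01,0,0,0,14],[0,0.015,0.01,0,0,21],[0,0.02,0.01,0,0,28],[0,0.025,0.01,0,0,35],[0,0.03,0.02,0,0,42],[0,0.035,0.02,0,0,49],[0,0.04,0.02,0,0,56],[0,0.045,0.02,0,0,63],[-0.007,0.05,0.02,0,0,70],[-0.007,0.05,0.02,0,0,77],[-0.007,0.05,0.02,0,0,84]]]}}

```text
time_s: 2.45
tool_pos: [0.5103, -0.2814, 0.2632]
ee_rot: [2.666, -1.661, -0.0]
force: [-0.3, -0.7, -0.1]
grip_width: 0.999
grasp_force: 0.0
```

Request:
{"name": "servo_tool", "arguments": {"motion": [[[0,0,0,0,0,7],[0,0,0,0,0,14],[0,0,0,0,0,20],[0,0,0,0,0,20],[0,0,0,0,0,20],[0,0,0,0,0,20]]]}}

```text
time_s: 2.95
tool_pos: [0.511, -0.2802, 0.2633]
ee_rot: [2.349, -2.086, 0.0]
force: [0.3, 0.4, -1.3]
grip_width: 0.996
grasp_force: 0.0
```

```bash
python3 - <<'E'
from h import *
c=snap('wrist','w2');o=manip.get_obs();print(o['tool_pos'],R.from_rotvec(o['ee_rot']).as_matrix().round(3).tolist(),o['qpos'].round(3))
P=proj(c,[[.6504,-.133,.0425],[.6549,-.1691,.0425],[.5115,-.2055,.086],[.598,-.158,.04]]);print(P*1.5625)
cv2.imwrite('pics/w2z.png',cv2.resize(c['color'],(800,600),interpolation=cv2.INTER_CUBIC)[:,:,::-1])
E
```

```text
[ 0.51117164 -0.27999957  0.26332627] [[0.118, -0.993, -0.0], [-0.993, -0.118, -0.0], [0.0, 0.0, -1.0]] [-0.705  0.19   1.576 -0.     1.376  2.319]
[[224.91243696 404.65816361]
 [219.52859062 368.69569216]
 [383.35342214 372.06265102]
 [283.41631311 385.55337358]]
```

View pics/w2z.png

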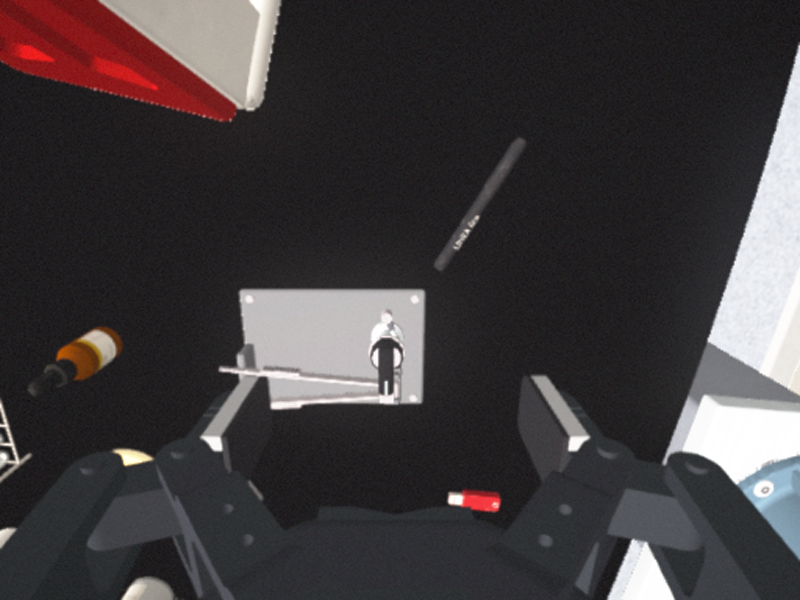

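The second wrist view shows the bar vertical at about u=387, v=342–385. The right tip is at (221,369), against the predicted (219.5,368.7).

```bash
python3 - <<'E'
from h import *
a,b=load('w1'),load('w2');f=1.5625
# dark pixels of the bar inside windows on the stand
def bar(c,x0,x1,y0,y1,lim=70):
    g=c['color'].max(2)[y0:y1,x0:x1]; m=(g<lim).astype(np.uint8)
    n,l,s,ce=cv2.connectedComponentsWithStats(m); i=1+np.argmax(s[1:,4])
    pts=np.argwhere(l==i)[:,::-1]+[x0,y0]; print(s[i],(s[i,0]+x0)*f,(s[i,1]+y0)*f,s[i,2]*f,s[i,3]*f); r=cv2.minAreaRect(pts.astype(np.float32)); print(r, cv2.boxPoints(r)*f)
bar(a,212,258,142,168);bar(b,232,262,195,252)
print('tipR',tri(a,np.array((388,42))/f,b,np.array((221,369))/f))
for w1,w2 in(((341,241),(387,383)),((391,247),(387,342))): print('bar',tri(a,np.array(w1)/f,b,np.array(w2)/f))
C=onz(b,np.array([(241,290),(424,290),(424,404)])/f,.008);print(C,np.arctan2(*(C[0]-C[1])[1::-1]))
e=onz(b,np.array([(386.5,345),(386.5,380)])/f,.086);print(e)
E
```

```text
[  6  13  32  10 125] 340.625 242.1875 50.0 15.625
((233.5, 158.49998474121094), (31.378578186035156, 6.275715351104736), 11.309932708740234) [[339.84375 247.65622]
 [341.76685 238.04085]
 [389.84375 247.65622]
 [387.92065 257.2716 ]]
[  7  22  18  35 230] 373.4375 339.0625 28.125 54.6875
((245.1656951904297, 233.1151580810547), (17.014371871948242, 33.129302978515625), 12.994616508483887) [[364.29947 386.47296]
 [375.9392  336.03403]
 [401.84335 342.0119 ]
 [390.20358 392.45084]]
tipR (array([ 0.6544034 , -0.16886691,  0.04205039]), np.float64(0.001300730090013031))
bar (array([ 0.50536266, -0.18685056,  0.06938737]), np.float64(0.003315901226845073))
bar (array([ 0.51207681, -0.22437076,  0.0700874 ]), np.float64(0.0022622498953547418))
[[ 0.64787347 -0.23306933  0.008     ]
 [ 0.48124842 -0.25259176  0.008     ]
 [ 0.4649245  -0.13553886  0.008     ]] 0.11663211482888537
[[ 0.51161002 -0.22822914  0.086     ]
 [ 0.50833757 -0.19900733  0.086     ]]
```

Request:
{"name": "servo_tool", "arguments": {"motion": [[[-0.02,-0.002,0.02,0,0,0],[-0.045,-0.004,0.04,0,0,0],[-0.073,-0.0064,0.06,0,0,0],[-0.073,-0.0064,0.085,0,0,0],[-0.073,-0.0064,0.11,0,0,0],[-0.073,-0.0064,0.13,0,0,0],[-0.073,-0.0064,0.15,0,0,0],[-0.073,-0.0064,0.165,0,0,0],[-0.073,-0.0064,0.175,0,0,0],[-0.073,-0.0064,0.183,0,0,0],[-0.073,-0.0064,0.183,0,0,0],[-0.073,-0.0064,0.183,0,0,0]]]}}

```text
time_s: 4.0
tool_pos: [0.5096, -0.2064, 0.0805]
ee_rot: [-2.347, 2.088, -0.0]
force: [0.5, -0.1, 0.5]
grip_width: 0.998
grasp_force: 0.0
```

Request:
{"name": "servo_tool", "arguments": {"motion": [[[0,0,0,0,0,0],[0,0,0,0,0,0],[0,0,0,0,0,0],[0,0,0,0,0,0],[0,0,0,0,0,0],[0,0,0,0,0,0],[0,0,0,0,0,0],[0,0,0,0,0,0]]], "jaw": 1, "force": 40}}

```text
time_s: 4.67
tool_pos: [0.5095, -0.2064, 0.081]
ee_rot: [2.347, -2.088, 0.001]
force: [-2.2, 0.7, 5.3]
grip_width: 0.129
grasp_force: 41.4
```

The bar is gripped (about 11 mm opening). Now I turn the knob anticlockwise.

Request:
{"name": "servo_tool", "arguments": {"motion": [[[0,0,0,0,0,-5],[0,0,0,0,0,-11],[0,0,0,0,0,-18],[0,0,0,0,0,-25],[0,0,0,0,0,-32],[0,0,0,0,0,-39],[0,0,0,0,0,-46],[0,0,0,0,0,-53],[0,0,0,0,0,-60],[0,0,0,0,0,-67],[0,0,0,0,0,-74],[0,0,0,0,0,-79]]]}}

```text
time_s: 5.67
tool_pos: [0.5116, -0.2041, 0.081]
ee_rot: [-3.137, 0.109, -0.007]
force: [7.9, 10.6, 2.4]
grip_width: 0.132
grasp_force: 40.7
```

Request:
{"name": "servo_tool", "arguments": {"motion": [[[0,0,0,0,0,0],[0,0,0,0,0,0],[0,0,0,0,0,0],[0,0,0,0,0,0]]]}}

```text
time_s: 6.0
tool_pos: [0.5116, -0.2041, 0.081]
ee_rot: [-3.136, 0.119, -0.007]
force: [8.7, 9.9, 1.6]
grip_width: 0.136
grasp_force: 40.7
```

Request:
{"name": "servo_tool", "arguments": {"motion": [[[0,0,0,0,0,0],[0,0,0,0,0,0],[0,0,0,0,0,0],[0,0,0,0,0,0],[0,0,0,0,0,0],[0,0,0,0,0,0]]], "jaw": -1}}

```text
time_s: 6.5
tool_pos: [0.5093, -0.2063, 0.0802]
ee_rot: [-3.139, 0.119, 0.0]
force: [0.2, -1.0, 0.6]
grip_width: 0.963
grasp_force: 0.0
```

Request:
{"name": "servo_tool", "arguments": {"motion": [[[0,0,-0.015,0,0,0],[0,0,-0.035,0,0,0],[0,0,-0.06,0,0,0],[0,0,-0.085,0,0,0],[0,0,-0.11,0,0,0],[0,0,-0.13,0,0,0],[0,0,-0.14,0,0,0],[0,0,-0.14,0,0,0],[0,0,-0.14,0,0,0]]]}}

```text
time_s: 7.25
tool_pos: [0.5093, -0.2062, 0.2199]
ee_rot: [3.139, -0.119, 0.0]
force: [-0.1, 0.2, -0.4]
grip_width: 0.997
grasp_force: 0.0
```

```bash
python3 - <<'E'
from h import *
c=snap('wrist','w3');o=manip.get_obs();print(o['tool_pos'],R.from_rotvec(o['ee_rot']).as_matrix().round(3).tolist(),o['qpos'].round(3),np.round(c['T'],3).tolist())
cv2.imwrite('pics/w3z.png',cv2.resize(c['color'],(800,600),interpolation=cv2.INTER_CUBIC)[:,:,::-1])
snap('side','d1')
E
```

```text
[ 0.5088408  -0.20580961  0.21890821] [[0.997, -0.076, -0.002], [-0.076, -0.997, 0.001], [-0.002, -0.001, -1.0]] [-0.601  0.158  1.706 -0.     1.28   1.046] [[-0.076, -0.952, -0.297, 0.586], [-0.997, 0.073, 0.022, -0.213], [0.001, 0.298, -0.954, 0.341], [0.0, 0.0, 0.0, 1.0]]
```

View pics/w3z.png

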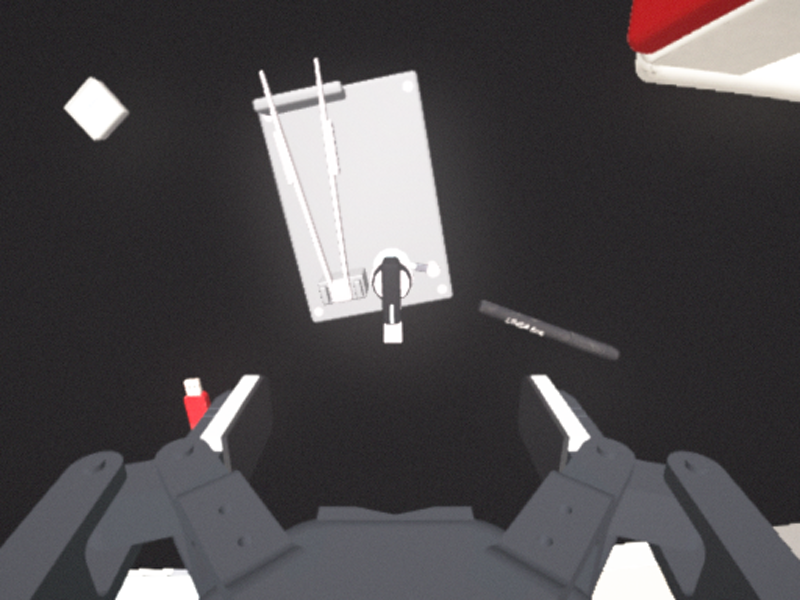

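The knob is open (about 80°): the tongue at (393,333) points backward, clear of the bridge at (341,290). The tips are at (262,72) and (317,60), and the box of cover glasses is at (97,108).

```bash
python3 - <<'E'
from h import *
c=load('w3');f=1.5625
def z(p,h): return onz(c,np.array(p)/f,h)
t=z([(262,72),(317,60)],.0425);b=z([(341,290)],.045)[0]
print(t,b); m=t.mean(0)-b; y=np.arctan2(m[1],m[0]);print('yaw',y,np.linalg.norm(m[:2]))
C=z([(255,102),(414,72),(451,296),(315,321)],.008);print(C[[3,2,1,0]],np.arctan2(*(C[1]-C[2])[1::-1]))
g=z([(284,157),(330,147)],.045);print('grips',g.mean(0),np.linalg.norm(g[0]-g[1]))
print('origin',t.mean(0)[:2]-.055*np.array([np.cos(.118),np.sin(.118)]),'box',z([(97,108)],.014))
# gauge seen in side/scene
a,d=load('s0'),load('d1')
m=(d['color'].min(2)>120); 
E
```

```text
[[ 0.65076479 -0.13377318  0.0425    ]
 [ 0.65456001 -0.16966703  0.0425    ]] [ 0.50370231 -0.168655    0.045     ]
yaw 0.11320142390910219 0.1499196400708785
[[ 0.46855192 -0.13857841  0.008     ]
 [ 0.48153707 -0.25145801  0.008     ]
 [ 0.64912898 -0.23217593  0.008     ]
 [ 0.6388081  -0.11652299  0.008     ]] 0.11455007389934242
grips [ 0.59940543 -0.15671713  0.045     ] 0.03131506315006811
origin [ 0.59804487 -0.15819506] box [[ 0.64599652 -0.00117133  0.014     ]]
```

```bash
python3 - <<'E'
from h import *
d=load('d1');im=d['color'].copy()
for x in(.69,.71):
  for z in (.1,.16,.22,.28):
    p=proj(d,[[x,-.14,z]])[0];cv2.circle(im,tuple(int(v) for v in p.round()),2,(255,0,0) if x<.7 else (0,255,0),-1)
im=im[60:300,170:430];cv2.imwrite('pics/d1z.png',cv2.resize(im,(650,600),interpolation=cv2.INTER_CUBIC)[:,:,::-1])
E
```

```text
(no output)
```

View pics/d1z.png

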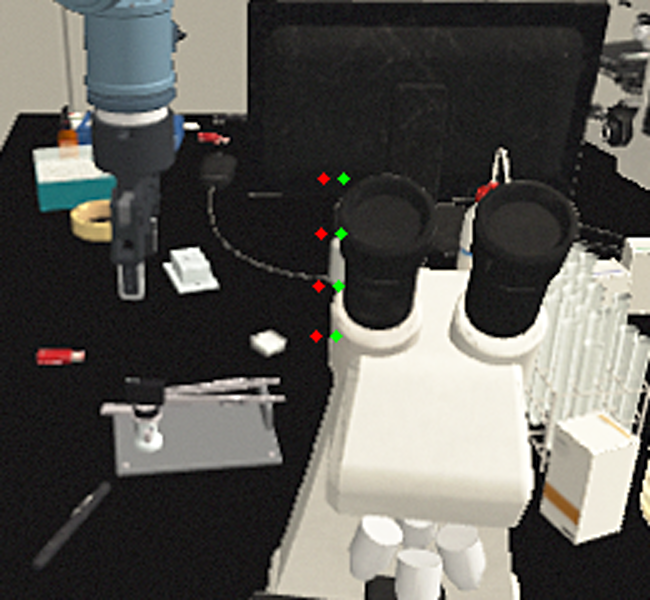

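The side view shows x up to 0.69 is free next to the microscope, so I approach the tweezers.

Request:
{"name": "servo_tool", "arguments": {"motion": [[[0.01,-0.006,0,0,0,-3],[0.028,-0.018,0.01,0,0,-6],[0.05,-0.032,0.02,0,0,-9],[0.07,-0.045,0.04,0,0,-11],[0.085,-0.0554,0.06,0,0,-11],[0.085,-0.0554,0.08,0,0,-11],[0.085,-0.0554,0.1,0,0,-11],[0.085,-0.0554,0.12,0,0,-11],[0.085,-0.0554,0.12,0,0,-11],[0.085,-0.0554,0.12,0,0,-11]]]}}

```text
time_s: 8.18
tool_pos: [0.5966, -0.1565, 0.0976]
ee_rot: [-3.133, -0.183, 0.008]
force: [0.8, -0.9, -0.9]
grip_width: 0.999
grasp_force: 0.0
```

```bash
python3 - <<'E'
from h import *
c=snap('wrist','w4');o=manip.get_obs();print(o['tool_pos'],R.from_rotvec(o['ee_rot']).as_matrix().round(3).tolist(),o['qpos'].round(3))
cv2.imwrite('pics/w4z.png',cv2.resize(c['color'],(800,600),interpolation=cv2.INTER_CUBIC)[:,:,::-1])
E
```

```text
[ 0.59782546 -0.15710512  0.09947928] [[0.993, 0.116, -0.002], [0.116, -0.993, 0.001], [-0.002, -0.001, -1.0]] [-0.449  0.447  1.6    0.     1.096  1.006]
```

View pics/w4z.png

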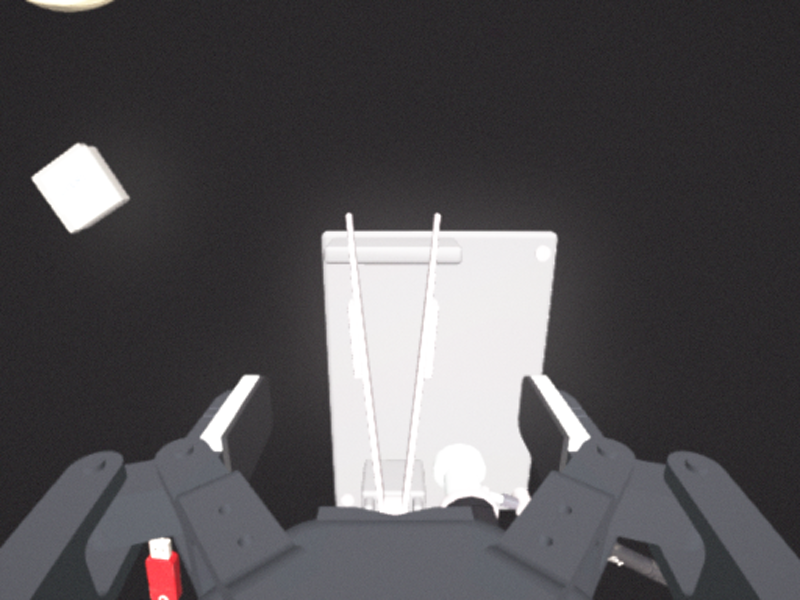

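The tweezers' midline (u≈393) is centred between the fingers (395) and aligned with them. I descend and close gradually.

Request:
{"name": "servo_tool", "arguments": {"motion": [[[0,0,0.012,0,0,0],[0,0,0.026,0,0,0],[0,0,0.04,0,0,0],[0,0,0.05,0,0,0],[0,0,0.057,0,0,0],[0,0,0.057,0,0,0],[0,0,0.057,0,0,0]]], "jaw": -0.4, "force": 20}}

```text
time_s: 8.82
tool_pos: [0.598, -0.1572, 0.0426]
ee_rot: [-3.136, -0.183, 0.002]
force: [0.0, 0.8, 0.3]
grip_width: 0.701
grasp_force: 0.0
```

Request:
{"name": "servo_tool", "arguments": {"motion": [[[0,0,0,0,0,0],[0,0,0,0,0,0],[0,0,0,0,0,0],[0,0,0,0,0,0]]], "jaw": 0.1}}

```text
time_s: 9.15
tool_pos: [0.5988, -0.1575, 0.0439]
ee_rot: [3.136, 0.183, 0.002]
force: [-0.4, 0.4, 0.1]
grip_width: 0.448
grasp_force: 0.0
```

Request:
{"name": "servo_tool", "arguments": {"motion": [[[0,0,0,0,0,0],[0,0,0,0,0,0],[0,0,0,0,0,0],[0,0,0,0,0,0]]], "jaw": 0.3}}

```text
time_s: 9.48
tool_pos: [0.5991, -0.1577, 0.0443]
ee_rot: [3.135, 0.183, 0.003]
force: [0.0, -0.6, 6.0]
grip_width: 0.352
grasp_force: 4.4
```

Request:
{"name": "servo_tool", "arguments": {"motion": [[[0,0,0,0,0,0],[0,0,0,0,0,0],[0,0,0,0,0,0],[0,0,0,0,0,0]]], "jaw": 0.4}}

```text
time_s: 9.82
tool_pos: [0.5993, -0.1577, 0.0445]
ee_rot: [3.135, 0.182, 0.003]
force: [-0.3, 0.1, 7.9]
grip_width: 0.299
grasp_force: 7.1
```

Request:
{"name": "servo_tool", "arguments": {"motion": [[[0,0,-0.003,0,0,0],[0,0,-0.007,0,0,0],[0,0,-0.011,0,0,0],[0,0,-0.016,0,0,0],[0,0,-0.022,0,0,0],[0,0,-0.03,0,0,0],[0,0,-0.04,0,0,0],[0,0,-0.05,0,0,0],[0,0,-0.055,0,0,0],[0,0,-0.06,0,0,0],[0,0,-0.06,0,0,0],[0,0,-0.06,0,0,0]]]}}

```text
time_s: 10.82
tool_pos: [0.5985, -0.1574, 0.1036]
ee_rot: [3.136, 0.183, 0.001]
force: [-0.1, 0.4, -0.2]
grip_width: 0.302
grasp_force: 4.8
```

```bash
python3 - <<'E'
from h import *
c=snap('wrist','w5');o=manip.get_obs();print(o)
cv2.imwrite('pics/w5z.png',cv2.resize(c['color'],(800,600),interpolation=cv2.INTER_CUBIC)[:,:,::-1])
E
```

```text
{'time_s': 10.8667, 'qpos': array([-4.48660615e-01,  4.42119609e-01,  1.59923136e+00, -3.03691437e-05,
        1.10059414e+00,  1.00568073e+00]), 'joint_vel': array([-0.00080773,  0.00878727,  0.00555643,  0.001025  ,  0.00233031,
       -0.00083898]), 'joint_torque': array([ 2.92973622e-03, -5.36564863e+01, -3.11939514e+01, -5.07032673e-03,
       -3.09362644e-03, -7.30730335e-05]), 'tool_pos': array([ 0.59819851, -0.15724477,  0.10309371]), 'ee_rot': array([-3.13611998e+00, -1.82836706e-01,  5.04634447e-04]), 'force': array([-0.87420888, -0.03780822, -0.86306925]), 'moment': array([ 0.0074642 , -0.01788164,  0.01861171]), 'grasp_force': 4.832044914364815, 'grip_width': 0.29732687508932404}
```

View pics/w5z.png

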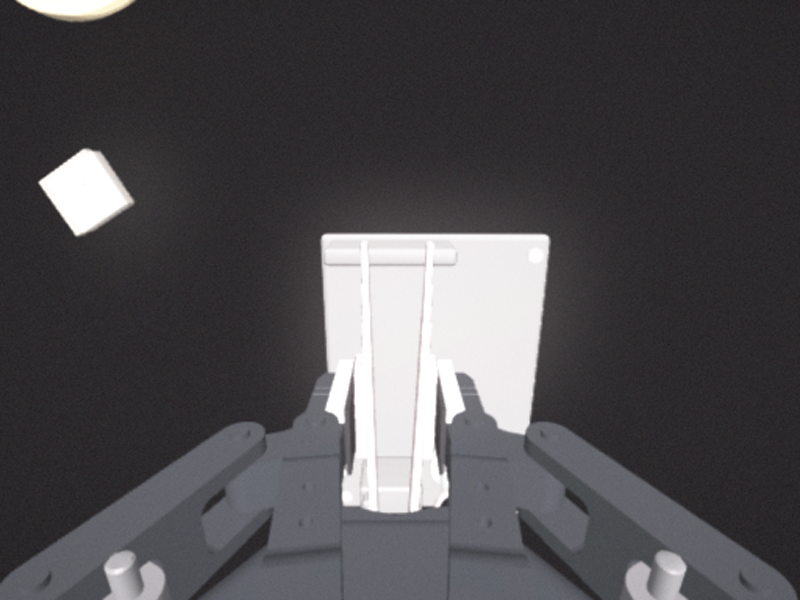

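The tweezers are lifted and level, with tips at (365,243) and (430,243). Before travelling I check where the bottles stand.

```bash
python3 - <<'E'
from h import *
s=load('s0');c=load('w5');f=1.5625
print('bottles/dish',onz(s,[[232,174],[269,161],[273,183],[251,199],[320,197],[117,195]],0).round(3).tolist())
t=onz(c,np.array([(365,243),(430,243)])/f,.1075);print(t,np.linalg.norm(t[0]-t[1])-.002)
E
```

```text
bottles/dish [[0.755, 0.176, 0.0], [0.922, 0.134, 0.0], [0.78, 0.016, 0.0], [0.651, 0.01, 0.0], [0.785, -0.16, 0.0], [0.42, 0.386, 0.0]]
[[ 0.65372606 -0.14423164  0.1075    ]
 [ 0.65579313 -0.16203159  0.1075    ]] 0.015919569248522752
```

Request:
{"name": "servo_tool", "arguments": {"motion": [[[0,0,-0.01,0,0,0],[0,0,-0.03,0,0,0],[0,0,-0.055,0,0,0],[0,0,-0.08,0,0,0],[0,0,-0.095,0,0,0],[0,0,-0.1,0,0,0],[0,0,-0.1,0,0,0]]]}}

```text
time_s: 11.45
tool_pos: [0.5992, -0.1577, 0.2051]
ee_rot: [3.135, 0.183, 0.004]
force: [0.3, -0.6, 0.5]
grip_width: 0.301
grasp_force: 4.8
```

Request:
{"name": "servo_tool", "arguments": {"motion": [[[-0.004,-0.01,0,0,0,0],[-0.012,-0.033,0,0,0,0],[-0.022,-0.063,0,0,0,0],[-0.033,-0.096,0,0,0,0],[-0.045,-0.13,0,0,0,0],[-0.057,-0.165,0,0,0,0],[-0.069,-0.2,0,0,0,0],[-0.081,-0.234,0,0,0,0],[-0.092,-0.266,0,0,0,0],[-0.101,-0.294,0,0,0,0],[-0.108,-0.314,0,0,0,0],[-0.111,-0.322,0,0,0,0]]]}}

```text
time_s: 12.45
tool_pos: [0.4473, 0.1522, 0.2013]
ee_rot: [-3.135, -0.187, 0.007]
force: [0.9, 0.1, -0.8]
grip_width: 0.299
grasp_force: 4.8
```

Request:
{"name": "servo_tool", "arguments": {"motion": [[[0,0,0,0,0,0],[0,0,0,0,0,0],[0,0,0,0,0,0],[0,0,0,0,0,0],[0,0,0,0,0,0]]]}}

```text
time_s: 12.87
tool_pos: [0.4512, 0.1486, 0.2031]
ee_rot: [3.136, 0.18, -0.0]
force: [-0.4, -0.5, -0.6]
grip_width: 0.301
grasp_force: 4.8
```

```bash
python3 - <<'E'
from h import *
c=snap('wrist','w6');o=manip.get_obs();print(o['tool_pos'],R.from_rotvec(o['ee_rot']).as_matrix().round(3).tolist(),o['qpos'].round(3),o['grip_width'],o['grasp_force'])
cv2.imwrite('pics/w6z.png',cv2.resize(c['color'],(800,600),interpolation=cv2.INTER_CUBIC)[:,:,::-1])
E
```

```text
[0.45114664 0.14874984 0.20317567] [[0.993, 0.115, -0.0], [0.115, -0.993, -0.0], [-0.0, 0.0, -1.0]] [ 0.068  0.008  1.902 -0.     1.232  1.524] 0.30423624157392565 4.788197502493858
```

View pics/w6z.png

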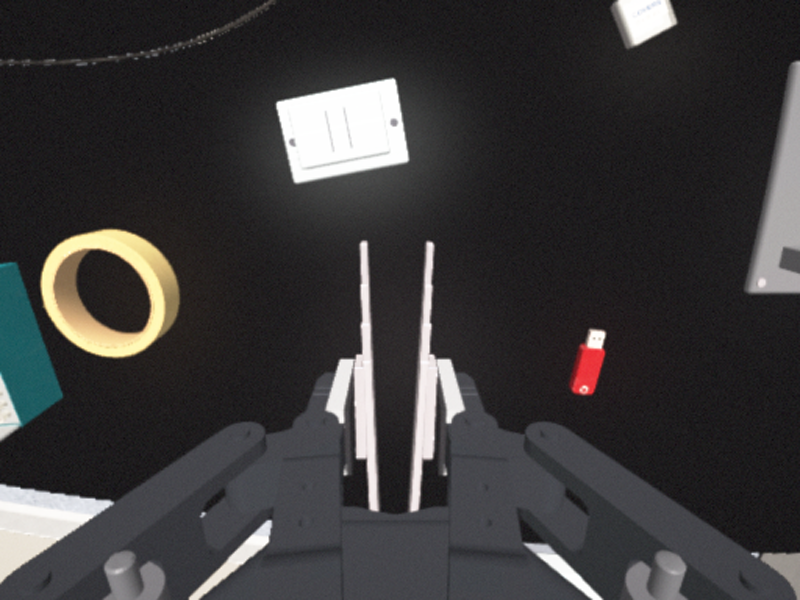

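The gauge is in view. Its lines run about (328,109)–(334,153) and (346,107)–(352,150), the foot corners are (277,102), (394,79), (408,160) and (296,183), and the tips are at (364,242) and (430,242).

```bash
cat > g.py <<'E'
from h import *
f=1.5625
def foot(c,lo=100,win=None):
    x0,y0,x1,y1=win; g=c['color'][y0:y1,x0:x1].min(2); m=(g>lo).astype(np.uint8)
    k,_=cv2.findContours(m,cv2.RETR_EXTERNAL,cv2.CHAIN_APPROX_NONE); k=max(k,key=cv2.contourArea)+np.array([x0,y0])
    return cv2.boxPoints(cv2.minAreaRect(k))
def lines(c,L):
    P=onz(c,np.array(L,float)/f,.03); l=P[:2];r=P[2:]
    for a in(l,r): d=a[0]-a[1];print('line len',np.linalg.norm(d).round(4),'yaw',np.arctan2(d[1],d[0]).round(4))
    print('sep',np.linalg.norm(l.mean(0)-r.mean(0)).round(4),'centre',P.mean(0).round(4)); return P.mean(0)
E
python3 - <<'E'
from g import *
c=load('w6')
lines(c,[(328,109),(334,153),(346,107),(352,150)])
q=foot(c,win=(165,40,270,125));C=onz(c,q,.006);print(q*f,C.mean(0),np.linalg.norm(C-np.roll(C,1,0),axis=1));e=C-np.roll(C,1,0);print(np.arctan2(e[:,1],e[:,0]))
t=onz(c,np.array([(364,242),(430,242)])/f,.2075);print('tips',t,np.linalg.norm(t[0]-t[1]))
print('tip mid in tool', R.from_rotvec(manip.get_obs()['ee_rot']).inv().apply(t.mean(0)-manip.get_obs()['tool_pos']))
E
```

```text
line len 0.0272 yaw 0.2202
line len 0.0265 yaw 0.234
sep 0.0118 centre [0.5458 0.1933 0.03  ]
[[274.15863  100.48078 ]
 [394.95193   76.322136]
 [412.01926  161.65868 ]
 [291.22592  185.81732 ]] [0.5462669  0.19434213 0.006     ] [0.05818887 0.08445537 0.05719256 0.08851858]
[ 0.25714722 -1.28106874 -2.81405374  1.87189247]
tips [[0.5067759  0.16196745 0.2075    ]
 [0.50883396 0.14398293 0.2075    ]] 0.018101899082149417
tip mid in tool [ 0.0567684   0.00229636 -0.00433481]
```

Request:
{"name": "servo_tool", "arguments": {"motion": [[[0.005,-0.003,0.008,0,0,-1],[0.012,-0.008,0.022,0,0,-2],[0.02,-0.014,0.04,0,0,-4],[0.029,-0.02,0.06,0,0,-6],[0.037,-0.025,0.08,0,0,-6.9],[0.0425,-0.029,0.095,0,0,-6.9],[0.0425,-0.029,0.1032,0,0,-6.9],[0.0425,-0.029,0.1032,0,0,-6.9],[0.0425,-0.029,0.1032,0,0,-6.9],[0.0425,-0.029,0.1032,0,0,-6.9]]], "jaw": 0.44}}

```text
time_s: 13.75
tool_pos: [0.49, 0.1832, 0.1008]
ee_rot: [3.12, 0.371, 0.002]
force: [0.2, -0.5, -0.7]
grip_width: 0.283
grasp_force: 5.5
```

```bash
python3 - <<'E'
from g import *
c=snap('wrist','w7');o=manip.get_obs();print(o['tool_pos'],R.from_rotvec(o['ee_rot']).as_matrix().round(3).tolist(),o['qpos'].round(3),o['grip_width'],o['grasp_force'])
print(proj(c,[[.546,.1935,.03],[.546,.1935,.1]]))
im=c['color'][20:200,160:340]
im=np.clip((im.astype(float)-60)*1.3,0,255).astype(np.uint8)
cv2.imwrite('pics/w7z.png',cv2.resize(im,(600,600),interpolation=cv2.INTER_CUBIC)[:,:,::-1])
for v in range(90,165,6): print(v, c['color'].min(2)[v,215:290].tolist())
E
```

```text
[0.49022329 0.18319955 0.10116743] [[0.972, 0.235, 0.002], [0.235, -0.972, 0.0], [0.002, 0.0, -1.0]] [ 0.131  0.26   1.853 -0.     1.027  1.465] 0.2816179987604998 5.534968972206116
[[254.62654022 135.92737946]
 [255.88008146 152.18804691]]
90 [54, 53, 53, 53, 57, 51, 57, 54, 56, 56, 57, 58, 58, 58, 60, 60, 59, 61, 62, 61, 61, 63, 60, 60, 59, 63, 65, 63, 62, 63, 62, 62, 65, 63, 64, 66, 67, 65, 63, 66, 67, 69, 62, 67, 61, 64, 65, 64, 63, 66, 62, 64, 63, 63, 64, 67, 62, 65, 61, 66, 65, 62, 67, 62, 62, 61, 65, 60, 62, 62, 60, 61, 61, 59, 58]
96 [166, 164, 172, 176, 181, 189, 203, 208, 209, 213, 215, 230, 234, 235, 238, 249, 251, 252, 251, 252, 252, 252, 252, 253, 252, 252, 252, 252, 252, 252, 252, 252, 252, 252, 252, 252, 252, 252, 252, 251, 252, 252, 251, 252, 251, 251, 251, 251, 251, 251, 251, 250, 250, 251, 250, 250, 250, 250, 250, 250, 250, 250, 250, 250, 250, 250, 250, 249, 250, 250, 250, 250, 250, 250, 250]
102 [249, 249, 249, 249, 249, 249, 249, 249, 250, 249, 249, 249, 249, 250, 249, 249, 250, 249, 250, 250, 250, 249, 250, 250, 250, 250, 250, 250, 250, 250, 251, 250, 251, 250, 2
[... 3303 characters left out ...]
 251, 250, 250, 250, 250, 251, 249, 231, 237, 237, 231, 196, 248, 250, 250, 250, 250, 250, 250, 250, 250, 250, 250, 249, 249, 249, 249, 249, 249, 249, 249, 249, 249, 249, 249, 248, 249, 248, 248, 248, 248, 248, 244, 197, 208, 232, 237, 236, 236, 246, 247, 247, 248, 248, 248, 248, 247, 248, 248, 248, 248, 249, 248, 248]
162 [248, 249, 249, 249, 249, 249, 249, 249, 248, 249, 249, 249, 248, 248, 249, 249, 248, 245, 200, 217, 221, 212, 192, 226, 242, 242, 242, 239, 236, 235, 234, 233, 229, 227, 227, 224, 223, 222, 221, 221, 219, 216, 213, 212, 209, 207, 203, 200, 194, 198, 196, 194, 193, 181, 141, 193, 221, 222, 211, 198, 210, 212, 215, 225, 229, 227, 229, 241, 241, 241, 242, 242, 243, 242, 242]
```

```bash
python3 - <<'E'
from g import *
a,c=load('w6'),load('w7'); g=c['color'].min(2).astype(float)
q=[]
for u0,u1 in((238,250),(256,268)):
    m=np.argwhere(g[100:154,u0:u1]<215)+[100,u0]; v0,v1=m[:,0].min(),m[:,0].max(); p=np.polyfit(m[:,0],m[:,1],1)
    q+=[(np.polyval(p,v0-.5),v0-.5),(np.polyval(p,v1+.5),v1+.5)]
q=np.array(q);print(q.round(1));G=lines(c,q*f)
qa=np.array([(328,109),(334,153),(346,107),(352,150)])/f
print('gauge tri',tri(a,qa.mean(0),c,q.mean(0)))
for v in range(148,158): print(v,g[v,228:242].astype(int).tolist(),g[v,264:280].astype(int).tolist())
o=manip.get_obs();z=o['tool_pos'][2]-.0045
t=onz(c,np.array([(237.3,153.5),(268.7,153.5)]),z+.0025);print('tips in',t,'gap',np.linalg.norm(t[0]-t[1]))
d=(G-t.mean(0));Rm=R.from_rotvec(o['ee_rot']);print('tool delta',Rm.inv().apply(d))
# tip height from two views with relative-to-tool motion is fixed; check size-based: gap vs depth
E
```

```text
[[243.2 116.5]
 [245.7 153.5]
 [261.2 115.5]
 [262.7 153.5]]
line len 0.0253 yaw 0.296
line len 0.0259 yaw 0.2847
sep 0.0121 centre [0.5463 0.1946 0.03  ]
gauge tri (array([0.54616234, 0.19427159, 0.02379834]), np.float64(0.0005632321990164341))
148 [251, 251, 251, 251, 251, 251, 251, 251, 251, 251, 251, 251, 251, 251] [247, 250, 250, 250, 250, 250, 250, 250, 250, 250, 249, 249, 250, 250, 250, 250]
149 [250, 250, 250, 250, 250, 250, 250, 250, 250, 250, 250, 250, 250, 250] [238, 249, 250, 250, 249, 250, 249, 249, 249, 249, 249, 249, 249, 250, 249, 249]
150 [250, 250, 250, 250, 250, 250, 250, 250, 250, 250, 250, 250, 250, 250] [235, 248, 249, 249, 250, 248, 249, 249, 249, 249, 249, 248, 249, 248, 249, 249]
151 [250, 250, 250, 250, 250, 249, 250, 250, 250, 250, 251, 250, 250, 250] [233, 248, 249, 249, 248, 248, 249, 249, 248, 248, 248, 249, 249, 248, 248, 248]
152 [250, 250, 249, 250, 249, 249, 249, 249, 249, 249, 249, 250, 249, 249] [233, 247, 248, 249, 249, 249, 249, 249, 249, 250, 250, 249, 250, 250, 250, 249]
153 [250, 249, 249, 249, 249, 248, 248, 248, 248, 248, 249, 249, 249, 249]
[... 157 characters left out ...]
[248, 250, 250, 250, 250, 248, 238, 238, 239, 244, 249, 250, 250, 250, 250, 250]
155 [251, 250, 250, 250, 249, 223, 221, 224, 217, 223, 249, 251, 251, 251] [250, 249, 249, 249, 249, 234, 209, 219, 220, 226, 245, 248, 249, 248, 248, 248]
156 [250, 250, 250, 251, 249, 231, 237, 237, 231, 196, 248, 250, 250, 250] [248, 248, 248, 248, 244, 197, 208, 232, 237, 236, 236, 246, 247, 247, 248, 248]
157 [250, 250, 250, 249, 234, 209, 224, 228, 219, 186, 247, 249, 249, 249] [248, 248, 248, 248, 245, 176, 190, 223, 230, 228, 234, 248, 248, 248, 249, 249]
tips in [[0.54334346 0.20145097 0.09916743]
 [0.54664752 0.18770572 0.09916743]] gap 0.014136792336670569
tool delta [0.00118038 0.00030531 0.06916975]
```

The lines and tips agree, with an offset of only about 1 mm. I descend and squeeze to 12 mm.

Request:
{"name": "servo_tool", "arguments": {"motion": [[[0.001,0,0.006,0,0,0],[0.001,0,0.014,0,0,0],[0.001,0,0.023,0,0,-0.5],[0.001,0,0.032,0,0,-1],[0.001,0,0.04,0,0,-1],[0.001,0,0.046,0,0,-1],[0.001,0,0.051,0,0,-1],[0.001,0,0.053,0,0,-1],[0.001,0,0.053,0,0,-1],[0.001,0,0.053,0,0,-1],[0.001,0,0.053,0,0,-1],[0.001,0,0.053,0,0,-1]]], "jaw": 0.47}}

```text
time_s: 14.8
tool_pos: [0.491, 0.1837, 0.0476]
ee_rot: [-3.116, -0.399, -0.001]
force: [0.4, 0.8, -1.0]
grip_width: 0.265
grasp_force: 6.3
```

```bash
python3 - <<'E'
from g import *
c=snap('wrist','w8');s=snap('side','d8');o=manip.get_obs();print(o['tool_pos'],o['force'],o['grip_width'],o['grasp_force'])
g=c['color'].min(2).astype(float)
im=c['color'][100:220,180:340];im=np.clip((im.astype(float)-120)*1.9,0,255).astype(np.uint8)
b=s['color'][135:195,200:280]
cv2.imwrite('pics/w8z.png',np.hstack([cv2.resize(im,(460,345),interpolation=cv2.INTER_CUBIC),cv2.resize(b,(340,345))])[:,:,::-1])
E
```

```text
[0.49085499 0.18362524 0.04750235] [-0.24421329  0.29926734 -0.05854638] 0.26921624646278597 6.26235656440258
```

View pics/w8z.png

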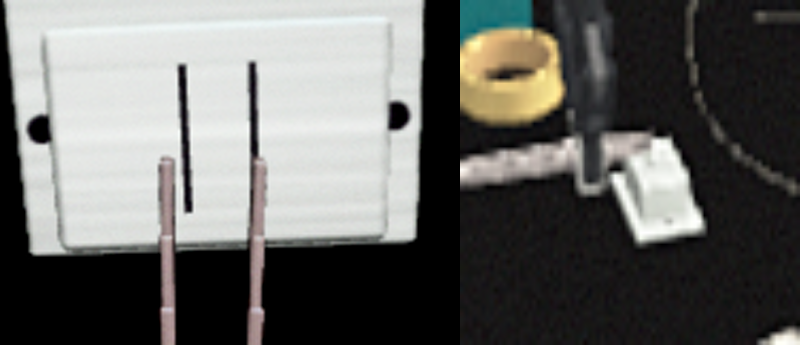

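The tips are at (167,160) and (260,160) in the crop, with the lines at (182,65)–(188,210) and from (252,62). They lie over the lines without touching. I check this in numbers.

```bash
python3 - <<'E'
from g import *
c=load('w8');s=460/160
def px(p): return np.array(p)/s+[180,100]
o=manip.get_obs();z=o['tool_pos'][2]-.0045
L=onz(c,px([(182,65),(188,211),(252,62),(257,208)]),.03);G=L.mean(0)
t=onz(c,px([(174,160),(252.5,160)]),z+.0025);print('gap',np.linalg.norm(t[0]-t[1]),'sep',np.linalg.norm(L[0]-L[2]))
yaw=np.arctan2(*(L[0]-L[1])[1::-1]);print(G,yaw)
for p in t: print(R.from_euler('z',-yaw).apply(p-G))
E
```

```text
gap 0.012357706973200759 sep 0.012002990624083195
[0.54625    0.19429468 0.03      ] 0.28632742414777096
[-0.00090002  0.00746184  0.01550235]
[-0.00130485 -0.00488924  0.01550235]
```

The gap is about 12.4 mm, the centre error about 1 mm, and the height about 13 mm. I hold for two seconds.

Request:
{"name": "servo_tool", "arguments": {"motion": [[[0,0,0,0,0,0],[0,0,0,0,0,0],[0,0,0,0,0,0],[0,0,0,0,0,0],[0,0,0,0,0,0],[0,0,0,0,0,0],[0,0,0,0,0,0],[0,0,0,0,0,0],[0,0,0,0,0,0],[0,0,0,0,0,0],[0,0,0,0,0,0],[0,0,0,0,0,0]]]}}

```text
time_s: 15.9
tool_pos: [0.4906, 0.1836, 0.0471]
ee_rot: [-3.116, -0.398, 0.0]
force: [0.3, 0.2, 0.2]
grip_width: 0.265
grasp_force: 6.3
```

Request:
{"name": "servo_tool", "arguments": {"motion": [[[0,0,0,0,0,0],[0,0,0,0,0,0],[0,0,0,0,0,0],[0,0,0,0,0,0],[0,0,0,0,0,0],[0,0,0,0,0,0],[0,0,0,0,0,0],[0,0,0,0,0,0],[0,0,0,0,0,0],[0,0,0,0,0,0],[0,0,0,0,0,0],[0,0,0,0,0,0]]]}}

```text
time_s: 16.9
tool_pos: [0.4906, 0.1836, 0.0471]
ee_rot: [3.116, 0.398, 0.0]
force: [-0.0, 0.7, -1.5]
grip_width: 0.266
grasp_force: 6.3
```

Request:
{"name": "servo_tool", "arguments": {"motion": [[[0,0,0,0,0,0],[0,0,0,0,0,0],[0,0,0,0,0,0],[0,0,0,0,0,0],[0,0,0,0,0,0],[0,0,0,0,0,0]]]}}

```text
time_s: 17.4
tool_pos: [0.4906, 0.1836, 0.0471]
ee_rot: [-3.116, -0.398, 0.0]
force: [-0.0, -0.6, -0.6]
grip_width: 0.268
grasp_force: 6.3
```

```bash
python3 -c "
from rig import manip
o=manip.get_obs();print(o['time_s'],o['tool_pos'],o['grip_width'],o['grasp_force']);print(manip.sign_off())"
```

```text
17.4 [0.49055377 0.18356666 0.04708938] 0.2678890003649742 6.261430531740189
the job is handed in; nothing more can be done
None
```

The job is handed in at 17.4 s: knob turned past its detent, tweezers lifted out and held steady over the gauge lines, tip gap measured at about 12.4 mm and tips about 13 mm above the gauge top; no verdict was returned.

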